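Gauge the slim obturator and show its tip to the inspection camera

TASK

Take the slimmest of the three steel obturators out of the rack, lower it into the bore of the gauge block until its shoulder rests on the top, and draw it out again. Then show it to the inspection camera, and finish while still holding it there, in the air and still: the slotted tip on the lens axis 10 cm in front of the lens, the shaft square to the lens axis with the tab uppermost and the top leaning back away from the camera, and turned so that the camera looks straight through the slot. Leave the other two obturators in the rack and do not disturb the other things.

Things in the scene. Friction and masses are not known exactly. Their poses are not given: they have to be found in the camera images.
- obturator_slim: slimmest of 3 steel obturators upright in the rack (mm): shaft dia. 14, tab only 18 broad along x. Origin: centre of the tip end; z up the shaft to the tab. By z: prongs 0-16 with a slot seen through along x, shaft to 60, hub dia. 26 to 66 (underside = shoulder), collar dia. 36 to 70 (hangs on the rack), flat tab 70-105, 10 thick along y: grip it across y. Same after a half turn about z. 0.1 kg
- obturator_medium: like the slim one (same heights, hub and collar) but shaft 20 mm and tab 27 mm broad; stays in the rack
- obturator_thick: like the slim one but shaft 24 mm and tab 38 mm broad; stays in the rack
- obturator_slim_tip (a point): the middle of the slotted tip of the slim obturator, on its axis 8 mm above the tip end: the point to show to the camera
- rack: fixed steel rack 70 x 254 x 90 mm; plate 10 mm thick with its top at z=90 mm and three through holes of 29 mm diameter in a row along its y, at y = -65, 0 and +65 mm. Origin at the centre of its underside. Obturators hang in any order, tab's broad way (their x) roughly along the row
- gauge: fixed plain aluminium gauge block 56 x 56 x 75 mm with two screwed feet at its x ends (94 mm over all); a vertical through bore of 17 mm diameter with a 2.5 mm lead-in chamfer at its centre. Only the slim shaft enters. Origin at the centre of its underside
- gauge_mouth (a point): centre of the bore at the top of the gauge block, 75 mm above the table; when home the hub's shoulder rests at this height (the tip end 60 mm below it)
- camera_head: on a fixed post stand (post to 330 mm), white camera head 50 x 46 x 42 mm, black lens barrel 34 mm in diameter. Origin: centre of the lens front, 245 mm above the table. It looks along its -x, 25 degrees below the horizontal; its z is square to that, upward, leaning 25 degrees away from the camera, as the obturator's z shall point; the slot is looked through along its x
- focus (a point): the focus point, on the lens axis 100 mm in front of the lens, about 203 mm above the table: the middle of the slotted tip shall be here
- gallipot: small steel bowl 79 mm wide, 40 mm high; bystander, to be left where it is; origin at the centre of its underside
- kidney_dish: steel kidney dish 95 x 202 x 34 mm; bystander, to be left where it is; origin at the centre of its underside
- timer: white minute timer 62 x 62 x 44 mm with a black knob; bystander, to be left where it is; origin at the centre of its underside
- scissors: dressing scissors 56 x 150 x 6 mm lying flat; bystander, to be left where it is; origin at the centre of its underside
Not all that is in view belongs to the job. What is shaped like the gauge but red is not meant.

How it is judged:
On the way, in this order (a step that is already met when the one before it is completed fails the run):
1. the slim obturator is home in the gauge: shoulder on the block, shaft in the bore (z of obturator_slim in the frame of gauge_mouth below -0.057 m and horizontal distance between obturator_slim and gauge_mouth below 0.006 m and angle between obturator_slim's own z axis and vertical below 0.12 rad), for 0.2 s.
2. the slim obturator is drawn right out of the gauge (z of obturator_slim in the frame of gauge_mouth above 0.005 m), for 0.1 s.
At the end, for the whole second after the job is handed in: Slim obturator gripped, still, touching nothing else; tip middle within 15 mm of the focus, shaft within 0.17 rad of square to the lens axis, tab up, slot facing the lens within 0.2 rad; the other two upright in the rack (moved under 12 mm); bystanders moved under 30 mm (distance between obturator_slim_tip and focus below 0.015 m and angle between the z axis of obturator_slim and the z axis of camera_head, either way round below 0.17 rad and angle between the x axis of obturator_slim and the x axis of camera_head, either way round below 0.2 rad and angle between obturator_slim's own z axis and vertical below 1 rad and contact force between the fingers and obturator_slim above 1 N and contact force between obturator_slim and rack below 0.1 N and contact force between obturator_slim and gauge below 0.1 N and contact force between obturator_slim and camera_head below 0.1 N and contact force between obturator_slim and obturator_medium below 0.1 N and contact force between obturator_slim and obturator_thick below 0.1 N and linear speed of obturator_slim below 0.02 m/s and angular speed of obturator_slim below 0.2 rad/s and distance of each of obturator_medium, obturator_thick from where it was at the start of the episode below 0.012 m and angle between each of obturator_medium, obturator_thick's own z axis and vertical below 0.15 rad and distance of each of gallipot, kidney_dish, timer, scissors from where it was at the start of the episode below 0.03 m); the arm keeps its last pose, push and grip.
It fails at once if the slim obturator is dropped into the gauge instead of lowered (linear speed of obturator_slim above 0.6 m/s and horizontal distance between obturator_slim and gauge_mouth below 0.01 m and z of obturator_slim in the frame of gauge_mouth below 0 m).
It fails at once if another obturator is lifted out of the rack (distance of any of obturator_medium, obturator_thick from where it was at the start of the episode above 0.04 m).
It fails at once if a bystander is shoved or lifted (distance of any of gallipot, kidney_dish, timer, scissors from where it was at the start of the episode above 0.03 m).
It also fails if it takes over 48 s, if anything falls off the work surface, if the arm or the gripper's body presses on something with over 40 N, if the wrist force passes 120 N, or if a joint passes its speed limit or range.

ROBOT

A 7-joint arm with a two-finger parallel gripper is mounted at the origin on the work surface; the furniture and walls round the work are solid. World frame = base frame: x ahead of the robot, y to its left, z up, the work surface at z = 0. Lengths are in m, angles in rad, forces in N, time in s.
With the tool pointing down it reaches from about 0.35 to 0.9 m from the base axis. Payload 8.1 kg.
Tool frame: the origin (TCP) lies on the centre line of the jaws, within the pads' length; the fingertips stand 14 mm ahead of it and the grasp point (between the pads) lies 5 mm behind it (arm.tip_reach is the distance from the TCP to the fingertips, in m); z points along the fingers, y is the direction in which the jaws open and shut (so a half turn about z gives the same grasp; the last joint's range is limited). The gripper opens to 92 mm and grips with 3 to 60 N. Pads are 19 mm wide; open, the fingers measure 130 mm over their backs; the gripper's body (75 mm by 190 mm) begins 47 mm behind the grasp point.
Start: joints at [1.234, 0.434, 0.025, 1.573, -0.012, 1.134, -0.075], TCP at [0.145, -0.608, 0.241] pointing down, gripper open.
Joint ranges: [-2.62, 2.62], [-0.44, 2.09], [-1.27, 1.32], [0.08, 2.57], [-1.32, 4.46], [0.12, 2], [-2.74, 2.74]. Speed limits (rad/s): [2.22, 2.22, 3.01, 3.01, 3.14, 3.14, 3.14].

INTERFACE

Orientations are given as a rotation vector (axis times angle).
In Python, from cell import sensors, vision, arm, nets gives the robot as it stands.
- The arm moves only by the shell command python3 -m handwheel 'ROWS' [FORCE]. ROWS is JSON, a list of rows, each an object of numbers: "tx", "ty", "tz": the shift along the tool's x, y, z in cm; "wx", "wy", "wz": the turn, a rotation vector about the tool's x, y, z in degrees; "claw": the opening, from 0 (shut) to 1 (fully open). A call has 1 to 12 rows; each row is the pose to reach, as a shift and turn from the pose commanded when the call began, along the tool's axes at that moment; what a row does not reach only later rows make up. A row lasts 1/12 s, in which the tool goes at most 41.7 mm and 7.16 degrees, less where a joint would pass 70% of its speed; a pose out of reach is approached as far as the arm can. A call with a gripper value outside its range is refused whole. The fingers move at their own pace and stop on an object; FORCE is the grip in N (left out, the last holds). Time passes only in rows, so rows that repeat a pose let the fingers close. It gives the time, the measured TCP pose, the force and the opening at its end, in the units of the state.
- sensors.observe(): the state, without advancing time (a new reading comes with each control period).
- vision.get_image(name): name is "scene" or "top" or "wrist"; returns (picture, depth): 420x560x3 uint8, blue, green, red; 420x560 float32, m along the optical axis (not along the pixel's ray), 0 where there is no reading.
- vision.camera_model(name): a dict with "K" (3x3 intrinsics, pixels), "xyz" and "attitude" of the camera in the world; the wrist camera has in their place "hand_eye" (4x4, takes a point from camera to tool coordinates, whose origin is the TCP and whose axes are the flange's). Camera axes: x right, y down, z forward; pixel columns grow to the right and rows downward; lengths in m; the calibration is good to about 2 mm. A picture is of the moment at which its call begins: read the wrist's pose just before it. camera_model takes no time and is no camera call.
- arm.sign_off(): hands the job in, once; it reports no verdict.
Trained networks look in the newest picture that a camera, given by its name, has taken for a name from the list of things; names that differ only in an ending like _2 or _b are one class to them, and where a whole thing is asked for, a point or a joint stands for the part that bears it (a point fixed in the world has none). Each returns a list of dicts, best first, with "score" (0 to 1); they miss things now and then, are a little off and sometimes report something else, mostly with a low value. They report only what shows in the picture. A call takes as long as a camera call. They do not tell look-alikes from the thing itself.
- nets.cut_out(label, camera): "region" (420x560 bool, what is visible of it) and "uv" ([column, row] in pixels, amid what is visible of it).
The state is a dict: "clock": time; "joints": joint angles; "dq": joint speeds; "joint_efforts": joint torques, N m; "position": TCP position; "ee_rot": TCP orientation; "force": force on the tool from outside, world axes, zero at the start; "ft_torque": the same for the moment, N m; "width": opening from 0.0 (shut) to 1.0 (fully open).
Only numpy, scipy, OpenCV 4.12 (cv2) and the standard library are available. Lean on these libraries where they do the work, as an engineer would, in place of code of your own. Each camera call takes 0.05 s, during which the arm holds its last target.

## Working session

There is one attempt and no reset: what is moved stays moved. The work goes in short steps, Python scripts to look and compute and a shell command to move; the robot and the scene stay as the last step left them, time stands still between calls to the robot, and variables do not carry over. Pictures are saved under pics/ and viewed, and the job is handed in when it is done.

```bash
ls; mkdir -p pics
python3 - <<'E'
from cell import sensors, vision, arm, nets
import cv2, numpy as np
s=sensors.observe(); print(s)
for n in ["scene","top","wrist"]:
    im,d=vision.get_image(n); cv2.imwrite(f"pics/{n}0.png",im); np.save(f"pics/{n}0.npy",d)
    print(n,vision.camera_model(n))
E
```

```text
pics
{'clock': 0.0, 'joints': array([ 1.23440618,  0.4352105 ,  0.02498752,  1.57410859, -0.01156371,
        1.13402044, -0.07511784]), 'dq': array([ 1.90001580e-03,  8.22981490e-04, -9.24136240e-04, -7.83898030e-05,
       -2.85213619e-04,  5.17341381e-04, -1.03322668e-03]), 'joint_efforts': array([-6.02214586e-04, -6.67842150e+01,  9.84725095e-01, -3.14446664e+01,
       -6.05472014e-02,  4.27279668e-02,  1.57127165e-04]), 'position': array([ 0.14460023, -0.60752537,  0.23994847]), 'ee_rot': array([-3.11861932e+00, -3.66085528e-01,  5.77821024e-04]), 'force': array([ 0.49116111, -0.67410595,  0.21472707]), 'ft_torque': array([0.04493547, 0.00481037, 0.02957623]), 'width': 0.9973622170069698}
scene {'K': array([[475.48160252,   0.        , 278.59230844],
       [  0.        , 475.48160252, 212.80233632],
       [  0.        ,   0.        ,   1.        ]]), 'xyz': array([-0.37269429, -0.55959675,  0.74666622]), 'attitude': array([-1.90525624,  1.03318338, -0.61153366])}
top {'K': array([[483.60331179,   0.        , 288.09630657],
       [  0.        , 483.60331179, 211.90559342],
       [  0.        ,   0.        ,   1.        ]]), 'xyz': array([ 0.36959941, -0.04189455,  1.57253734]), 'attitude': array([-2.21070416,  2.17305934, -0.07635839])}
wrist {'K': array([[357.50122807,   0.        , 282.4511149 ],
       [  0.        , 357.50122807, 208.75758496],
       [  0.        ,   0.        ,   1.        ]]), 'hand_eye': array([[-2.10852965e-04, -9.66398289e-01, -2.57049220e-01,
         7.00410791e-02],
       [ 9.99999861e-01, -3.28069950e-04,  4.13124393e-04,
        -1.28170732e-03],
       [-4.83572832e-04, -2.57049097e-01,  9.66398224e-01,
        -1.43384888e-01],
       [ 0.00000000e+00,  0.00000000e+00,  0.00000000e+00,
         1.00000000e+00]])}
```

View pics/scene0.png

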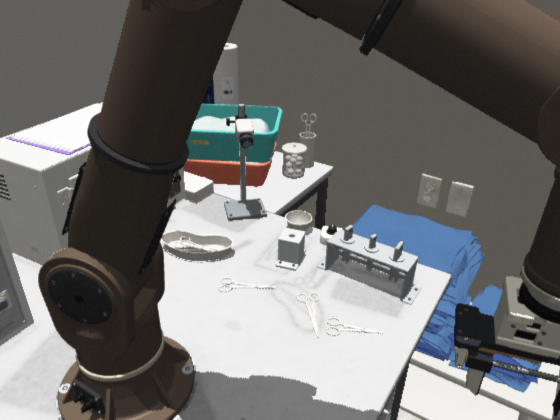

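View pics/top0.png

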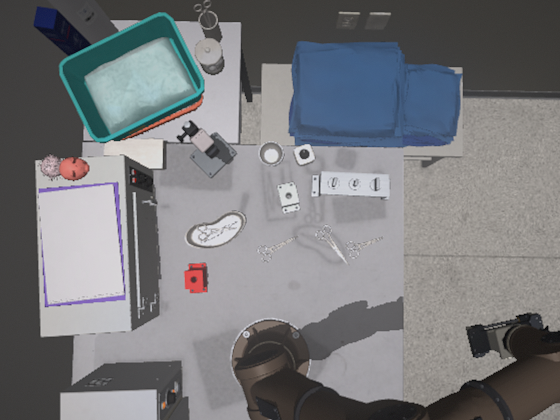

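View pics/wrist0.png

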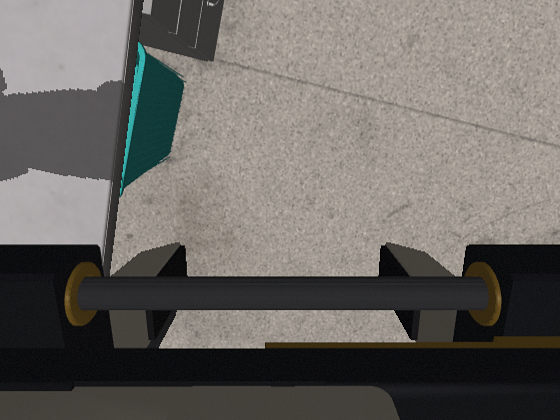

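The top view shows the rack at (352,185) with three tabs, the aluminium gauge at (289,196), a red look-alike at (196,278) which is not meant, the camera stand at (208,148), gallipot (271,154), timer (304,154), dish (216,230) and scissors around (275,247) to (365,245). Next I'll enlarge and measure.

```bash
cat > h.py <<'E'
import numpy as np, cv2
from scipy.spatial.transform import Rotation as R
from cell import sensors, vision, arm, nets
def campose(n,s=None):
    m=vision.camera_model(n)
    T=np.eye(4)
    if n=="wrist":
        s=s or sensors.observe()
        T[:3,:3]=R.from_rotvec(s["ee_rot"]).as_matrix();T[:3,3]=s["position"]
        return m["K"],T@m["hand_eye"]
    T[:3,:3]=R.from_rotvec(m["attitude"]).as_matrix();T[:3,3]=m["xyz"]
    return m["K"],T
def cloud(d,K,T):
    v,u=np.mgrid[:d.shape[0],:d.shape[1]]
    p=np.stack([(u-K[0,2])/K[0,0]*d,(v-K[1,2])/K[1,1]*d,d],-1)
    P=p@T[:3,:3].T+T[:3,3]
    P[d<=0]=np.nan
    return P
def onplane(u,v,K,T,z):
    r=T[:3,:3]@np.array([(u-K[0,2])/K[0,0],(v-K[1,2])/K[1,1],1.])
    return T[:3,3]+r*(z-T[2,3])/r[2]
def proj(p,K,T):
    q=T[:3,:3].T@(np.asarray(p)-T[:3,3]); return (K@q)[:2]/q[2]
E
python3 - <<'E'
from h import *
im=cv2.imread("pics/top0.png"); d=np.load("pics/top0.npy")
K,T=campose("top"); print(T.round(3)); P=cloud(d,K,T); np.save("pics/topP.npy",P)
print("table z",np.nanmedian(P[290:320,220:240,2]),P[310,150:400:50,2])
c=im[130:230,170:400]; cv2.imwrite("pics/topc.png",cv2.resize(c,None,fx=3.4,fy=3.4,interpolation=cv2.INTER_CUBIC))
im=cv2.imread("pics/scene0.png")
c=im[200:310,240:440]; cv2.imwrite("pics/scenec.png",cv2.resize(c,None,fx=4,fy=4,interpolation=cv2.INTER_CUBIC))
for u,v in [(334,183),(355,183),(376,184),(320,176),(289,192),(289,205),(271,154),(304,154),(196,278),(210,140),(187,127)]:
    print(u,v,P[v,u].round(3))
E
```

```text
[[ 0.017 -0.998  0.064  0.37 ]
 [-1.    -0.017 -0.005 -0.042]
 [ 0.007 -0.064 -0.998  1.573]
 [ 0.     0.     0.     1.   ]]
table z 0.0002482746690088966 [ 0.1217027  -0.00695047 -0.00038738  0.00919982  0.00317528]
334 183 [ 0.551 -0.186  0.128]
355 183 [ 0.552 -0.249  0.129]
376 184 [ 0.551 -0.314  0.122]
320 176 [ 0.583 -0.15   0.047]
289 192 [ 0.527 -0.052  0.075]
289 205 [ 0.49  -0.053  0.026]
271 154 [ 0.66   0.009 -0.006]
304 154 [ 0.653 -0.098  0.043]
196 278 [0.251 0.242 0.004]
210 140 [0.642 0.164 0.286]
187 127 [0.666 0.218 0.327]
```

View pics/topc.png

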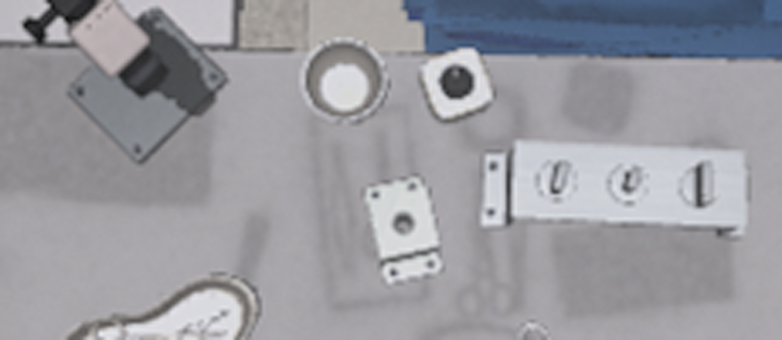

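View pics/scenec.png

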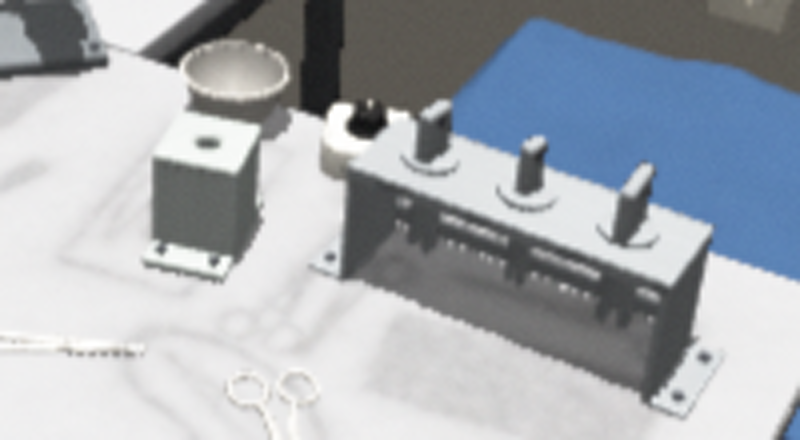

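The tabs stand at crop (557,182), (630,183) and (703,185), with tops at about 0.128 m (expected 0.129). The middle one looks the narrowest in both views. I'll fit the fixtures, then get a closer wrist look.

```bash
cat >> h.py <<'E'
def move(Rt,pt,s=None,rows=True):
    """delta in tool axes cm/deg from the measured pose"""
    s=s or sensors.observe()
    Rc=R.from_rotvec(s["ee_rot"]); 
    print("shift cm",(Rc.inv().apply(np.asarray(pt)-s["position"])*100).round(2),"turn deg",np.degrees((Rc.inv()*Rt).as_rotvec()).round(2),"angle",np.degrees((Rc.inv()*Rt).magnitude()).round(1))
def Rdown(yaw_y):
    """tool z down, tool y at world azimuth yaw_y (rad)"""
    y=np.array([np.cos(yaw_y),np.sin(yaw_y),0]);z=np.array([0,0,-1.]);x=np.cross(y,z)
    return R.from_matrix(np.stack([x,y,z],1))
E
python3 - <<'E'
from h import *
P=np.load("pics/topP.npy")
def rect(mask,name):
    q=P[mask][:,:2].astype(np.float32); (c,sz,a)=cv2.minAreaRect(q); print(name,np.array(c).round(4),np.array(sz).round(4),a,len(q))
def box(u0,u1,v0,v1,z0,z1,name):
    m=np.zeros(P.shape[:2],bool);m[v0:v1,u0:u1]=1
    m&=(P[...,2]>z0)&(P[...,2]<z1); rect(m,name); return m
box(315,395,165,205,.083,.097,"rack top")
for i,(u0,u1) in enumerate([(324,345),(345,366),(366,388)]): 
    m=box(u0,u1,170,200,.122,.14,f"tab{i}"); print(P[m].mean(0).round(4), np.argwhere(m).min(0),np.argwhere(m).max(0))
box(272,305,175,218,.068,.082,"gauge top")
box(272,305,175,218,.01,.2,"gauge all")
m=box(170,235,110,175,.2,.36,"cam"); 
q=P[m]; print(q.min(0),q.max(0))
move(Rdown(0.0),[.55,-.25,.27])
E
```

```text
rack top [ 0.5559 -0.2535] [0.2106 0.0712] 88.312255859375 1353
tab0 [ 0.557  -0.1883] [0.0095 0.0256] 78.99864959716797 30
[ 0.5574 -0.1881  0.1287] [177 333] [185 337]
tab1 [ 0.5549 -0.253 ] [0.0083 0.0174] 70.45201110839844 20
[ 0.5548 -0.2528  0.1277] [179 354] [185 358]
tab2 [ 0.5539 -0.3179] [0.0095 0.0369] 89.43970489501953 45
[ 0.5546 -0.3174  0.1274] [177 376] [189 379]
gauge top [ 0.5184 -0.0508] [0.0566 0.0556] 14.700289726257324 282
gauge all [ 0.5246 -0.0447] [0.1166 0.0664] 17.78784942626953 399
cam [0.6455 0.1913] [0.1118 0.0615] 62.13288497924805 692
[0.60076899 0.14304795 0.24929806] [0.69368113 0.2523628  0.33453125]
shift cm [ 47.71 -25.41  -2.96] turn deg [-6.000e-02 -4.000e-02 -7.661e+01] angle 76.6
```

Run:
```python
from h import *
move(Rdown(np.radians(-90)),[.555,-.253,.27])
```

```text
shift cm [ 48.13 -25.    -2.96] turn deg [-0.07  0.02 13.39] angle 13.4
```

```bash
python3 -m handwheel '[{"tx":3,"ty":-1.5,"tz":-1,"wz":1},{"tx":7,"ty":-3.6,"tz":-2,"wz":2},{"tx":11,"ty":-5.7,"tz":-3,"wz":3},{"tx":15,"ty":-7.8,"tz":-3,"wz":4,"claw":0.4},{"tx":19,"ty":-9.9,"tz":-3,"wz":5,"claw":0.4},{"tx":23,"ty":-12,"tz":-3,"wz":6,"claw":0.4},{"tx":27,"ty":-14,"tz":-3,"wz":8,"claw":0.4},{"tx":31,"ty":-16,"tz":-3,"wz":9,"claw":0.4},{"tx":35,"ty":-18,"tz":-3,"wz":10,"claw":0.4},{"tx":39,"ty":-20,"tz":-3,"wz":11,"claw":0.4},{"tx":43,"ty":-22.2,"tz":-3,"wz":12,"claw":0.4},{"tx":46,"ty":-24,"tz":-3,"wz":13.4,"claw":0.4}]'
```

```text
invalid input
```

```bash
python3 -m handwheel '[{"tx":1,"ty":-0.5,"claw":0.4},{"tx":2.1,"ty":-1,"claw":0.4},{"tx":2.1,"ty":-1,"claw":0.4},{"tx":2.1,"ty":-1,"claw":0.4}]'
python3 - <<'E'
from h import *
s=sensors.observe(); print(s)
K,T=campose("wrist",s); im,d=vision.get_image("wrist"); cv2.imwrite("pics/w1.png",im); np.save("pics/w1d.npy",d); np.save("pics/w1T.npy",T)
E
```

```text
{'clock': 0.15, 'joints': array([ 1.23439657,  0.43505681,  0.02498826,  1.57390251, -0.01159107,
        1.13399474, -0.07512919]), 'dq': array([ 0.0009584 , -0.00213341,  0.00156186, -0.00339716, -0.00075647,
        0.0015873 , -0.0005728 ]), 'joint_efforts': array([ 1.72464512e-03, -6.68272805e+01,  9.86028090e-01, -3.14695430e+01,
       -6.04766887e-02,  3.93345114e-02,  1.32856003e-04]), 'position': array([ 0.14465349, -0.60763996,  0.24012363]), 'ee_rot': array([-3.11899162e+00, -3.66110517e-01,  4.16636495e-04]), 'force': array([-0.58985945, -0.66659004,  0.3522412 ]), 'ft_torque': array([ 0.00536273, -0.0452514 , -0.01500121]), 'width': 0.9981239068449345}invalid input
```

View pics/w1.png

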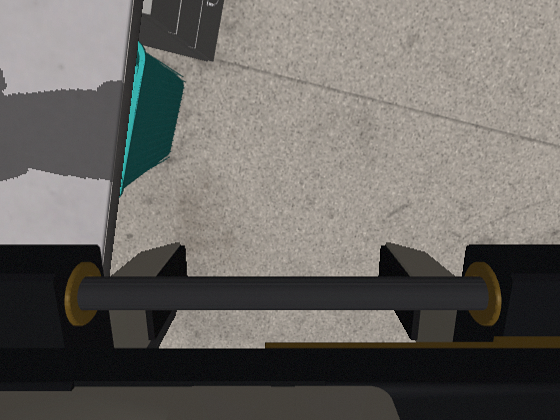

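```bash
python3 -m handwheel '[{"tx":3,"ty":-1.5,"tz":-1,"wx":0,"wy":0,"wz":1,"claw":1}]'
```

```text
clock: 0.28
position: [0.1637, -0.5888, 0.2486]
ee_rot: [-3.123, -0.325, 0.008]
force: [-1.1, 0.7, 0.3]
width: 1.001
```

```bash
python3 -m handwheel '[{"tx":3.6,"ty":-1.9,"tz":-1,"wx":0,"wy":0,"wz":1,"claw":0.4},{"tx":7.2,"ty":-3.8,"tz":-2,"wx":0,"wy":0,"wz":2,"claw":0.4},{"tx":10.8,"ty":-5.7,"tz":-2,"wx":0,"wy":0,"wz":3,"claw":0.4},{"tx":14.4,"ty":-7.6,"tz":-2,"wx":0,"wy":0,"wz":4,"claw":0.4},{"tx":18,"ty":-9.5,"tz":-2,"wx":0,"wy":0,"wz":5,"claw":0.4},{"tx":21.6,"ty":-11.4,"tz":-2,"wx":0,"wy":0,"wz":6,"claw":0.4},{"tx":25.2,"ty":-13.3,"tz":-2,"wx":0,"wy":0,"wz":7,"claw":0.4},{"tx":28.8,"ty":-15.2,"tz":-2,"wx":0,"wy":0,"wz":8,"claw":0.4},{"tx":32.4,"ty":-17.1,"tz":-2,"wx":0,"wy":0,"wz":9,"claw":0.4},{"tx":36,"ty":-19,"tz":-2,"wx":0,"wy":0,"wz":10,"claw":0.4},{"tx":39.6,"ty":-20.9,"tz":-2,"wx":0,"wy":0,"wz":11,"claw":0.4},{"tx":42.5,"ty":-22.2,"tz":-2,"wx":0,"wy":0,"wz":12.4,"claw":0.4}]'
python3 - <<'E'
from h import *
move(Rdown(np.radians(-90)),[.555,-.253,.27])
E
```

```text
clock: 1.28
position: [0.5402, -0.275, 0.2707]
ee_rot: [-3.14, -0.003, -0.001]
force: [-0.3, -0.2, -0.1]
width: 0.403
shift cm [ 1.49 -2.2   0.07] turn deg [-0.07 -0.03  0.1 ] angle 0.1
```

```bash
python3 -m handwheel '[{"tx":1.2,"ty":-1.1,"tz":0,"wx":0,"wy":0,"wz":0,"claw":0.4},{"tx":1.2,"ty":-1.1,"tz":0,"wx":0,"wy":0,"wz":0,"claw":0.4},{"tx":1.2,"ty":-1.1,"tz":0,"wx":0,"wy":0,"wz":0,"claw":0.4}]'
python3 - <<'E'
from h import *
s=sensors.observe(); print(s["clock"],s["joints"],s["position"],s["width"])
K,T=campose("wrist",s); im,d=vision.get_image("wrist"); cv2.imwrite("pics/w2.png",im); np.save("pics/w2d.npy",d); np.save("pics/w2T.npy",T)
E
```

```text
clock: 1.53
position: [0.5504, -0.2665, 0.2703]
ee_rot: [-3.141, -0.003, 0.001]
force: [0.7, -0.9, 0.2]
width: 0.402
1.5333 [ 0.44555216  0.39775453 -0.11714759  1.55618112  0.04868583  1.19130994
 -1.24918588] [ 0.55038862 -0.266465    0.27026151] 0.4024709514539639
```

View pics/w2.png

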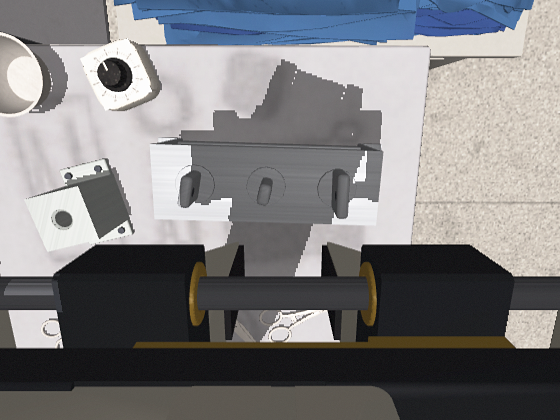

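The wrist view shows the three tabs at (188,188), (265,190) and (341,192), and the gauge bore at (62,218). The middle tab at (265,190) is the shortest along its broad way. I'll check it in an enlarged crop and measure.

Run:
```python
from h import *
im=cv2.imread("pics/w2.png"); d=np.load("pics/w2d.npy");T=np.load("pics/w2T.npy");K=vision.camera_model("wrist")["K"]
P=cloud(d,K,T)
cv2.imwrite("pics/w2c.png",cv2.resize(im[150:235,10:390],None,fx=2.1,fy=3*.7,interpolation=cv2.INTER_CUBIC))
cv2.imwrite("pics/w2d.png",cv2.resize(im[155:225,155:385],None,fx=3.4,fy=3.4,interpolation=cv2.INTER_CUBIC))
def box(u0,u1,v0,v1,z0,z1,name):
    m=np.zeros(P.shape[:2],bool);m[v0:v1,u0:u1]=1
    m&=(P[...,2]>z0)&(P[...,2]<z1)
    c,sz,a=cv2.minAreaRect(P[m][:,:2].astype(np.float32)); print(name,np.array(c).round(4),np.array(sz).round(4),round(a,1),m.sum(),"zmed",np.median(P[m][:,2]).round(4)); return m
box(145,390,135,225,.083,.093,"rack top")
for i,(u0,u1) in enumerate([(165,215),(240,290),(315,366)]):
    box(u0,u1,160,225,.123,.14,f"tab{i}")
    m=box(u0,u1,160,225,.0925,.0965,f"collar{i}")
m=box(20,135,160,255,.068,.082,"gauge top")
# bore: depth hole
q=P[195:240,40:85]; mm=(q[...,2]<.065)
hsv=im
yy,xx=np.mgrid[195:240,40:85]
g=cv2.cvtColor(im,cv2.COLOR_BGR2GRAY)[195:240,40:85]
print("bore dark px",xx[g<90].mean(),yy[g<90].mean(),(g<90).sum(), "depth-hole",xx[mm].mean() if mm.any() else None,yy[mm].mean() if mm.any() else None,mm.sum())
print("bore xy", onplane(xx[g<90].mean(),yy[g<90].mean(),K,T,.07))
print("table",P[380:,:,2][0:1,0:1],np.nanmedian(P[230:240,5:15,2]))
```

```text
rack top [ 0.556  -0.2496] [0.2107 0.0705] 88.4 14060 zmed 0.0894
tab0 [ 0.5582 -0.185 ] [0.0105 0.0264] 78.3 396 zmed 0.1278
collar0 [ 0.5592 -0.1855] [0.0345 0.0327] 55.0 549 zmed 0.0935
tab1 [ 0.5561 -0.2495] [0.0102 0.0182] 76.2 250 zmed 0.1278
collar1 [ 0.5565 -0.2496] [0.0339 0.0345] 89.0 717 zmed 0.0934
tab2 [ 0.5544 -0.3145] [0.0377 0.0103] 0.3 547 zmed 0.1279
collar2 [ 0.5562 -0.3142] [0.033  0.0348] 12.7 470 zmed 0.0935
gauge top [ 0.5186 -0.0467] [0.0562 0.0583] 14.0 3120 zmed 0.0741
bore dark px 64.55329949238579 217.2994923857868 197 depth-hole 64.26950354609929 218.04964539007094 141
bore xy [ 0.51931022 -0.04699881  0.07      ]
table [[0.36349051]] -0.0007650946263773051
```

View pics/w2d.png

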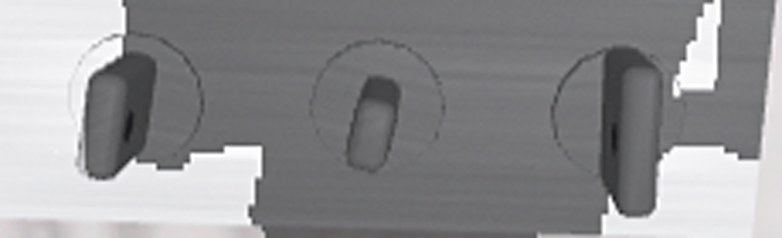

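View pics/w2c.png

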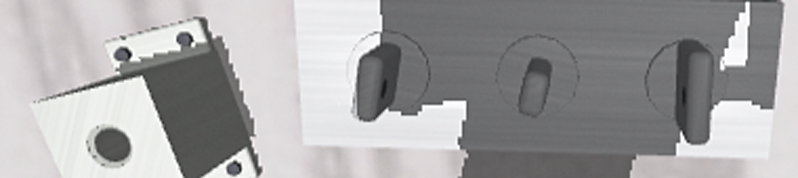

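The candidates are (188,188) at 26 mm broad, (265,190) at 18 mm, and (341,192) at 38 mm. The middle one at (265,190) is the slim obturator: it is 18.2 x 10.2 mm, and the crop confirms it. Its broad way lies at azimuth -14°, so the jaws must close along azimuth -104°.

Run:
```python
from h import *
Rt=Rdown(np.radians(-103.8))
move(Rt,[.556,-.2495,.112])
```

```text
shift cm [ 0.67 -1.84 15.84] turn deg [ 0.03  0.05 13.79] angle 13.8
```

```bash
python3 -m handwheel '[{"tx":0.2,"ty":-0.6,"tz":2.5,"wx":0,"wy":0,"wz":4.5,"claw":0.4},{"tx":0.5,"ty":-1.2,"tz":5.5,"wx":0,"wy":0,"wz":9,"claw":0.4},{"tx":0.7,"ty":-1.84,"tz":8.5,"wx":0,"wy":0,"wz":13.8,"claw":0.4},{"tx":0.7,"ty":-1.84,"tz":11,"wx":0,"wy":0,"wz":13.8,"claw":0.4},{"tx":0.7,"ty":-1.84,"tz":11.6,"wx":0,"wy":0,"wz":13.8,"claw":0.4},{"tx":0.7,"ty":-1.84,"tz":11.6,"wx":0,"wy":0,"wz":13.8,"claw":0.4}]'
python3 - <<'E'
from h import *
s=sensors.observe(); print(s["clock"],s["joints"],s["position"],s["width"])
K,T=campose("wrist",s); im,d=vision.get_image("wrist"); cv2.imwrite("pics/w3.png",im); np.save("pics/w3d.npy",d); np.save("pics/w3T.npy",T)
move(Rdown(np.radians(-103.8)),[.556,-.2495,.112],s)
E
```

```text
clock: 2.08
position: [0.5548, -0.2502, 0.1532]
ee_rot: [-3.119, 0.38, 0.006]
force: [-0.8, -0.0, 0.4]
width: 0.403
2.0833 [ 0.38497105  0.49473463 -0.07126018  1.70967358  0.04276848  0.94265152
 -1.5161725 ] [ 0.55478491 -0.25016788  0.15317141] 0.40316622780733
shift cm [ 0.12 -0.1   4.12] turn deg [ 0.03  0.23 -0.08] angle 0.2
```

View pics/w3.png

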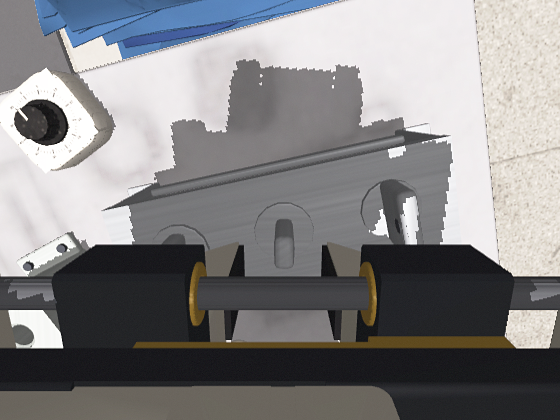

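The slim tab at (284,243) sits centred between the fingers (244 and 326) and square to them. I'll descend and grip.

```bash
python3 -m handwheel '[{"tx":0.1,"ty":-0.05,"tz":1.5,"wx":0,"wy":0,"wz":0,"claw":0.4},{"tx":0.1,"ty":-0.05,"tz":3,"wx":0,"wy":0,"wz":0,"claw":0.4},{"tx":0.1,"ty":-0.05,"tz":4,"wx":0,"wy":0,"wz":0,"claw":0.4},{"tx":0.1,"ty":-0.05,"tz":4.1,"wx":0,"wy":0,"wz":0,"claw":0.4},{"tx":0.1,"ty":-0.05,"tz":4.1,"wx":0,"wy":0,"wz":0,"claw":0.1},{"tx":0.1,"ty":-0.05,"tz":4.1,"wx":0,"wy":0,"wz":0,"claw":0},{"tx":0.1,"ty":-0.05,"tz":4.1,"wx":0,"wy":0,"wz":0,"claw":0},{"tx":0.1,"ty":-0.05,"tz":4.1,"wx":0,"wy":0,"wz":0,"claw":0},{"tx":0.1,"ty":-0.05,"tz":4.1,"wx":0,"wy":0,"wz":0,"claw":0}]' 35
```

```text
clock: 2.88
position: [0.5583, -0.2501, 0.1146]
ee_rot: [3.117, -0.378, 0.002]
force: [0.3, -1.7, -1.6]
width: 0.105
```

The grip closed at 0.105 (9.7 mm), which is the tab thickness. TCP height is 0.1146, so the tip end should be 91 mm ahead of the TCP. I'll lift straight up.

```bash
python3 -m handwheel '[{"tx":0,"ty":0,"tz":-1,"wx":0,"wy":0,"wz":0,"claw":0},{"tx":0,"ty":0,"tz":-2.5,"wx":0,"wy":0,"wz":0,"claw":0},{"tx":0,"ty":0,"tz":-4.5,"wx":0,"wy":0,"wz":0,"claw":0},{"tx":0,"ty":0,"tz":-6.5,"wx":0,"wy":0,"wz":0,"claw":0},{"tx":0,"ty":0,"tz":-8.5,"wx":0,"wy":0,"wz":0,"claw":0},{"tx":0,"ty":0,"tz":-10.5,"wx":0,"wy":0,"wz":0,"claw":0},{"tx":0,"ty":0,"tz":-12,"wx":0,"wy":0,"wz":0,"claw":0},{"tx":0,"ty":0,"tz":-12,"wx":0,"wy":0,"wz":0,"claw":0}]'
python3 - <<'E'
from h import *
s=sensors.observe(); print(s["clock"],s["joints"],s["position"],s["width"])
im,d=vision.get_image("scene"); cv2.imwrite("pics/s1.png",im); np.save("pics/s1d.npy",d)
cv2.imwrite("pics/s1c.png",cv2.resize(im[130:310,230:440],None,fx=3.3,fy=3.3,interpolation=cv2.INTER_CUBIC))
Rn=R.from_rotvec(s["ee_rot"]); print("tool z",Rn.as_matrix()[:,2], "tool y az",np.degrees(np.arctan2(*Rn.as_matrix()[1::-1,1])))
move(Rdown(np.radians(-103.8)),[.519,-.047,.235],s)
move(Rdown(np.radians(-90)),[.519,-.047,.235],s)
E
```

```text
clock: 3.55
position: [0.5597, -0.2489, 0.2378]
ee_rot: [3.118, -0.377, 0.009]
force: [0.6, -0.4, -1.0]
width: 0.105
3.55 [ 0.38165945  0.41684473 -0.07147167  1.60843289  0.0319384   1.111907
 -1.50919206] [ 0.55965043 -0.24891509  0.23775977] 0.10527350148600474
tool z [ 0.00536641 -0.00145858 -0.99998454] tool y az -103.79077948633152
shift cm [ -8.76 -18.64   0.22] turn deg [ 0.01 -0.32  0.01] angle 0.3
shift cm [ -8.76 -18.64   0.22] turn deg [  0.05  -0.32 -13.79] angle 13.8
```

View pics/s1c.png

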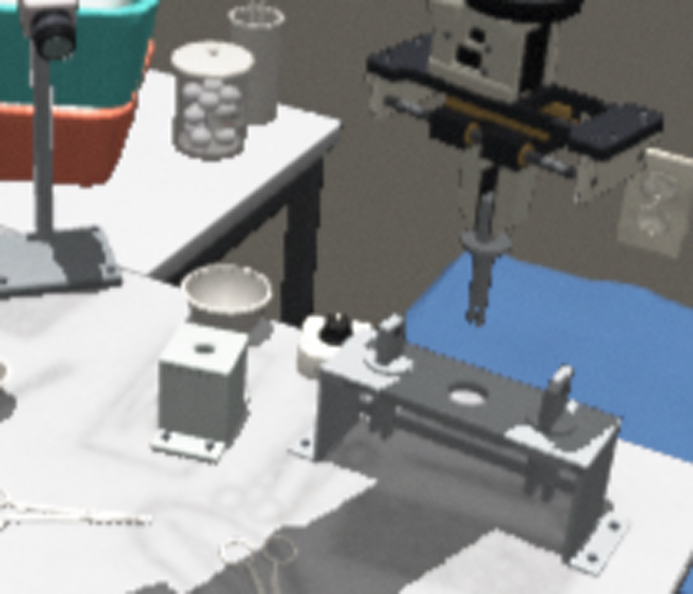

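The crop shows the slim obturator hanging clear of the rack: collar at (485,243), tip at (476,320). The other two are still in place. I'll check its pose in the hand with the scene camera.

Run:
```python
from h import *
s=sensors.observe(); K,T=campose("scene"); d=np.load("pics/s1d.npy"); P=cloud(d,K,T)
Rm=R.from_rotvec(s["ee_rot"]).as_matrix(); p=s["position"]
for l in [.0206,.025,.0306,.0826,.0906]:
    q=p+Rm[:,2]*l; u=proj(q,K,T); print(l,q.round(4),u.round(1),((u-[230,130])*3.3).round())
m=np.zeros(P.shape[:2],bool); m[195:232,365:388]=1
m&=(np.linalg.norm(P[...,:2]-p[:2],axis=-1)<.04)&(P[...,2]>.13)
for z0 in np.arange(.14,.235,.008):
    k=m&(P[...,2]>z0)&(P[...,2]<=z0+.008)
    if k.any():
        v,u=np.argwhere(k).mean(0); print(round(z0+.004,3),k.sum(),P[k].mean(0).round(4),"u range",np.argwhere(k)[:,1].min(),np.argwhere(k)[:,1].max(), "axis pred u",proj([p[0],p[1],z0+.004],K,T).round(1), "mean uv",u.round(1),v.round(1))
im=cv2.imread("pics/s1.png"); cv2.imwrite("pics/s1d.png",cv2.resize(im[185:235,355:400],None,fx=12,fy=12,interpolation=cv2.INTER_CUBIC))
```

```text
0.0206 [ 0.559  -0.2487  0.2151] [377.9 202.1] [488. 238.]
0.025 [ 0.559  -0.2488  0.2107] [377.7 203.7] [487. 243.]
0.0306 [ 0.559  -0.2488  0.2051] [377.4 205.9] [486. 250.]
0.0826 [ 0.5592 -0.2488  0.1531] [374.7 224.9] [478. 313.]
0.0906 [ 0.5592 -0.2488  0.1451] [374.3 227.8] [476. 323.]
0.144 2 [ 0.5567 -0.2462  0.1476] u range 371 375 axis pred u [374.2 228.2] mean uv 373.0 227.0
0.152 16 [ 0.5546 -0.2479  0.1524] u range 371 376 axis pred u [374.6 225.3] mean uv 373.6 225.9
0.16 11 [ 0.554  -0.2488  0.1596] u range 372 377 axis pred u [375.  222.5] mean uv 374.2 223.5
0.168 18 [ 0.5508 -0.2494  0.1687] u range 372 377 axis pred u [375.4 219.6] mean uv 374.4 220.9
0.176 19 [ 0.5527 -0.248   0.1762] u range 372 378 axis pred u [375.8 216.6] mean uv 374.5 217.6
0.184 17 [ 0.5515 -0.2491  0.1841] u range 373 378 axis pred u [376.3 213.7] mean uv 375.2 215.1
0.192 19 [ 0.5507 -0.2491  0.1925] u range 373 378 axis pred u [376.7 210.8] mean uv 375.5 212.1
0.2 18 [ 0.552  -0.2485  0.1997] u range 373 379 axis pred u [377.1 207.8] mean uv 375.8 209.1
0.208 15 [ 0.5475 -0.2509  0.2089] u range 371 384 axis pred u [377.5 204.8] mean uv 376.5 206.7
0.216 80 [ 0.5502 -0.2494  0.2166] u range 369 384 axis pred u [378.  201.7] mean uv 376.8 203.2
0.224 23 [ 0.5489 -0.2453  0.2245] u range 372 379 axis pred u [378.4 198.7] mean uv 375.3 199.9
0.232 35 [ 0.5481 -0.2481  0.2321] u range 370 383 axis pred u [378.8 195.6] mean uv 376.8 197.4
```

View pics/s1d.png

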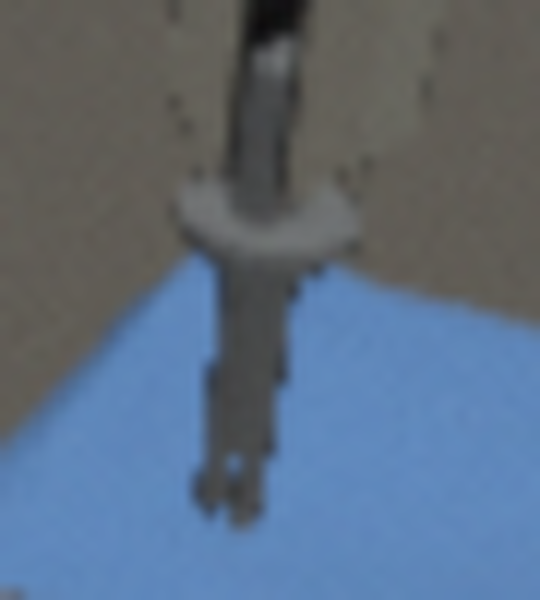

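The slot shows at crop (235,480), seen roughly along the tab's broad way, and the shaft runs parallel to the prediction with no visible tilt. TCP relative to the tab centre at the grasp was about (+2, -0.6) mm in world axes. The bore in the same wrist measurement is (0.519,-0.047), so I'll aim the TCP at (0.521,-0.0475).

Run:
```python
from h import *
move(Rdown(np.radians(-103.8)),[.521,-.0475,.225])
```

```text
shift cm [ -8.49 -18.64   1.04] turn deg [ 0.   -0.19  0.01] angle 0.2
```

```bash
python3 -m handwheel '[{"tx":-0.7,"ty":-1.6,"tz":0,"wx":0,"wy":0,"wz":0,"claw":0},{"tx":-2,"ty":-4.5,"tz":0,"wx":0,"wy":0,"wz":0,"claw":0},{"tx":-3.5,"ty":-7.7,"tz":0,"wx":0,"wy":0,"wz":0,"claw":0},{"tx":-5,"ty":-11,"tz":0,"wx":0,"wy":0,"wz":0,"claw":0},{"tx":-6.5,"ty":-14.2,"tz":0,"wx":0,"wy":0,"wz":0,"claw":0},{"tx":-7.7,"ty":-17,"tz":0.5,"wx":0,"wy":0,"wz":0,"claw":0},{"tx":-8.5,"ty":-18.6,"tz":1,"wx":0,"wy":0,"wz":0,"claw":0},{"tx":-8.5,"ty":-18.6,"tz":1,"wx":0,"wy":0,"wz":0,"claw":0},{"tx":-8.5,"ty":-18.6,"tz":1,"wx":0,"wy":0,"wz":0,"claw":0}]'
python3 - <<'E'
from h import *
s=sensors.observe(); print(s["clock"],s["joints"],s["position"],s["width"])
for n in ["wrist","scene"]:
    im,d=vision.get_image(n); cv2.imwrite(f"pics/{n}4.png",im); np.save(f"pics/{n}4d.npy",d)
im=cv2.imread("pics/scene4.png"); cv2.imwrite("pics/s4c.png",cv2.resize(im[150:290,230:390],None,fx=4.2,fy=4.2,interpolation=cv2.INTER_CUBIC))
move(Rdown(np.radians(-103.8)),[.521,-.0475,.225])
E
```

```text
clock: 4.35
position: [0.5189, -0.0467, 0.2227]
ee_rot: [3.119, -0.373, -0.004]
force: [0.4, -0.4, -1.3]
width: 0.105
4.35 [ 0.10917297  0.29412908 -0.1540356   1.83717744  0.05200135  1.01644295
 -1.87483524] [ 0.51889507 -0.04667674  0.22265714] 0.10488645763276187
shift cm [ 0.1  -0.16 -0.18] turn deg [ 0.04  0.05 -0.06] angle 0.1
```

View pics/wrist4.png

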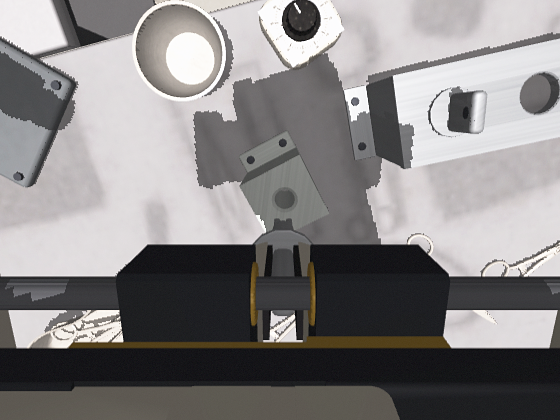

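View pics/s4c.png

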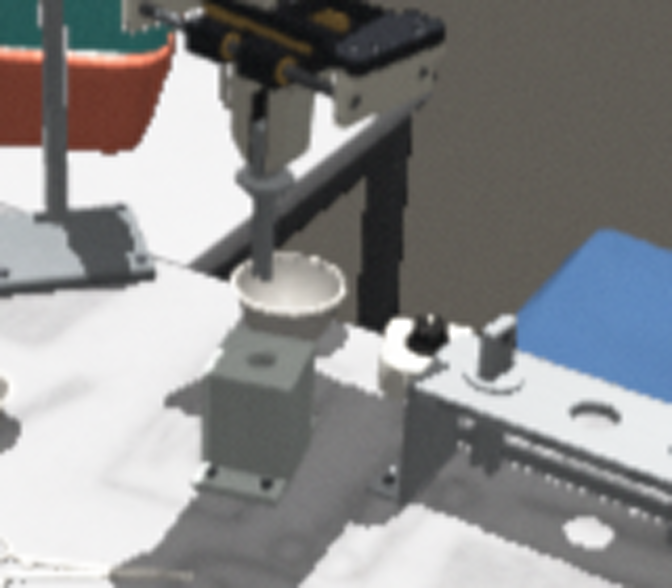

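The wrist view has the bore at (284,198) and the collar at (284,238), lined up along the jaw direction. In the scene crop the tip (263,278) stands over the bore (263,358). I'll measure both.

Run:
```python
from h import *
s=sensors.observe(); K,T=campose("wrist",s); print(s["position"])
d=np.load("pics/wrist4d.npy"); P=cloud(d,K,T); im=cv2.imread("pics/wrist4.png")
m=np.zeros(P.shape[:2],bool); m[150:240,230:340]=1; m&=(P[...,2]>.068)&(P[...,2]<.08)
print("gauge top",[np.array(x).round(4) for x in cv2.minAreaRect(P[m][:,:2].astype(np.float32))],m.sum(),np.median(P[m][:,2]))
h=np.zeros_like(m); h[180:216,265:303]=1; h&=(P[...,2]<.06); v,u=np.argwhere(h).mean(0); print("hole px",u,v,h.sum())
print("bore@.073",onplane(u,v,K,T,.073)); 
# ring ellipse
g=cv2.cvtColor(im,cv2.COLOR_BGR2GRAY)[180:220,262:306]; k=g<g[:5].mean()-15
# collar
c=np.zeros_like(m); c[215:275,245:325]=1; c&=(P[...,2]>.185)&(P[...,2]<.21); q=P[c]; print("collar pts",c.sum(),q.mean(0),q.min(0),q.max(0))
E=q[:,:2]
# fit circle edge r=.018: use outer boundary via least squares on hull
from scipy.optimize import least_squares
hull=cv2.convexHull(E.astype(np.float32))[:,0]
f=least_squares(lambda x:np.hypot(hull[:,0]-x[0],hull[:,1]-x[1])-.018,s["position"][:2],loss="soft_l1",f_scale=.001); print("collar c",f.x, np.median(q[:,2]))
cv2.imwrite("pics/w4c.png",cv2.resize(im[160:345,220:350],None,fx=4,fy=3.2*1.25/1.25,interpolation=cv2.INTER_CUBIC))
```

```text
[ 0.51968096 -0.04883632  0.2231968 ]
gauge top [array([ 0.5195, -0.0489]), array([0.0565, 0.056 ]), np.float64(13.6102)] 3721 0.07484364627881379
hole px 284.12663755458516 196.54585152838428 229
bore@.073 [ 0.52146288 -0.04926304  0.073     ]
collar pts 891 [ 0.52996457 -0.04984279  0.2025422 ] [ 0.52246399 -0.06330531  0.19820809] [ 0.53573636 -0.03503028  0.20999209]
collar c [ 0.51743926 -0.04671986] 0.20208110115667186
```

View pics/w4c.png

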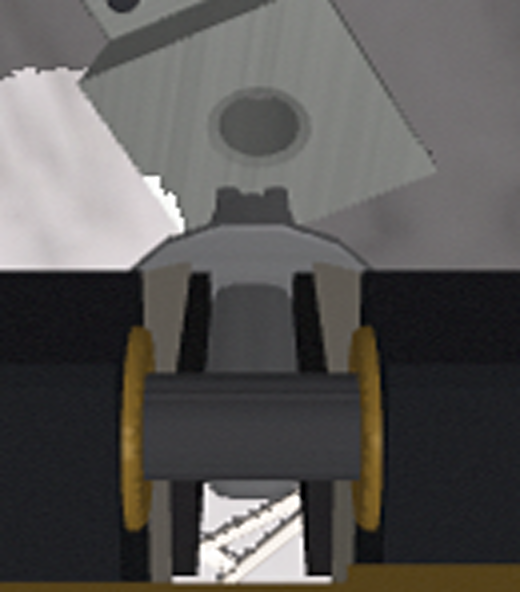

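Run:
```python
from h import *
m=vision.camera_model("wrist");K=m["K"];H=m["hand_eye"]
for ox in [-.004,-.002,0,.002]:
    print(ox,[proj([ox+a,0,z],K,H).round(1) for a,z in [(.007,.0906),(.018,.0206),(-.007,.0906)]])
# bore centre tool coords for pixel, plane tool z = TCPz - .073
for pz in (.2227,.2232):
    for (u,v,zz) in [(284.5,199.2,.0745),(284.1,196.5,.066)]:
        p=onplane(u,v,K,H,pz-zz); print(pz,p.round(4))
s=sensors.observe(); print(s["position"])
```

```text
-0.004 [array([284.7, 214.7]), array([285.7, 232.3]), array([284.7, 234.2])]
-0.002 [array([284.7, 211.8]), array([285.7, 228.3]), array([284.7, 231.4])]
0 [array([284.8, 209. ]), array([285.8, 224.4]), array([284.7, 228.7])]
0.002 [array([284.8, 206.1]), array([285.8, 220.4]), array([284.7, 225.9])]
0.2227 [1.000e-04 2.000e-04 1.482e-01]
0.2227 [ 5.000e-04 -1.000e-04  1.567e-01]
0.2232 [0.     0.0002 0.1487]
0.2232 [ 4.000e-04 -1.000e-04  1.572e-01]
[ 0.51968096 -0.04883632  0.2231968 ]
```

The prongs show at crop (253,205) and the collar edge at row 225. These put the obturator axis about 3 mm behind the TCP along tool x, so I'll shift +3 mm in x. Then I'll lower gently to the chamfer and watch the force.

```bash
python3 -m handwheel '[{"tx":0.15,"ty":0.03,"tz":1,"wx":0,"wy":0,"wz":0,"claw":0},{"tx":0.3,"ty":0.05,"tz":2.5,"wx":0,"wy":0,"wz":0,"claw":0},{"tx":0.3,"ty":0.05,"tz":4,"wx":0,"wy":0,"wz":0,"claw":0},{"tx":0.3,"ty":0.05,"tz":5,"wx":0,"wy":0,"wz":0,"claw":0},{"tx":0.3,"ty":0.05,"tz":5.2,"wx":0,"wy":0,"wz":0,"claw":0},{"tx":0.3,"ty":0.05,"tz":5.2,"wx":0,"wy":0,"wz":0,"claw":0}]'
python3 - <<'E'
from h import *
s=sensors.observe(); print(s["clock"],s["position"],s["force"],R.from_rotvec(s["ee_rot"]).as_matrix()[:,2])
for n in ["scene"]:
    im,d=vision.get_image(n); cv2.imwrite(f"pics/{n}5.png",im); np.save(f"pics/{n}5d.npy",d)
im=cv2.imread("pics/scene5.png"); cv2.imwrite("pics/s5c.png",cv2.resize(im[180:270,260:340],None,fx=6.5,fy=6.5,interpolation=cv2.INTER_CUBIC))
im,d=vision.get_image("wrist"); cv2.imwrite("pics/w5c.png",cv2.resize(im[160:345,220:350],None,fx=4,fy=3.2,interpolation=cv2.INTER_CUBIC))
E
```

```text
clock: 4.95
position: [0.5222, -0.0497, 0.1708]
ee_rot: [3.118, -0.379, -0.003]
force: [-0.4, -0.7, -1.6]
width: 0.105
4.95 [ 0.52218199 -0.0497172   0.17075952] [-0.43842997 -0.67307309 -1.61493514] [-1.93794674e-03 -9.75387673e-05 -9.99998117e-01]
```

View pics/s5c.png

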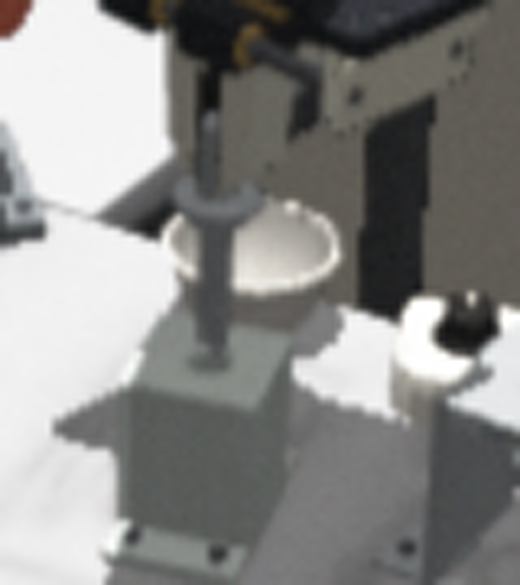

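View pics/w5c.png

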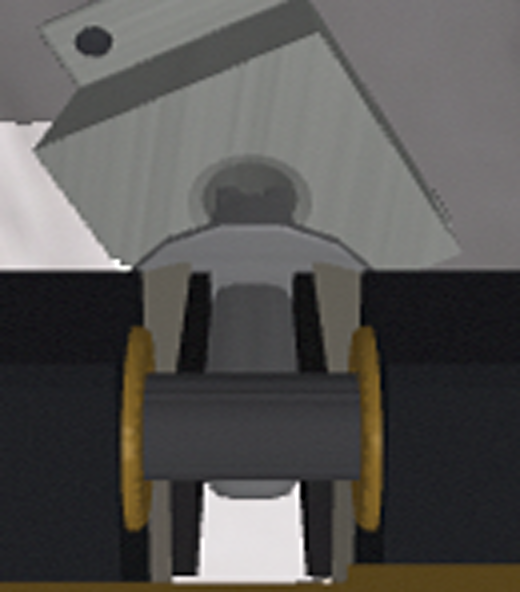

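The scene crop shows the tip at (210,350) just above the bore, and the wrist crop shows the prongs (254,200) within the bore mouth (250,195). I'll lower into the bore in steps.

```bash
python3 -m handwheel '[{"tx":0,"ty":0.05,"tz":0.4,"wx":0,"wy":0,"wz":0,"claw":0},{"tx":0,"ty":0.05,"tz":0.8,"wx":0,"wy":0,"wz":0,"claw":0},{"tx":0,"ty":0.05,"tz":1.2,"wx":0,"wy":0,"wz":0,"claw":0},{"tx":0,"ty":0.05,"tz":1.6,"wx":0,"wy":0,"wz":0,"claw":0},{"tx":0,"ty":0.05,"tz":2,"wx":0,"wy":0,"wz":0,"claw":0},{"tx":0,"ty":0.05,"tz":2,"wx":0,"wy":0,"wz":0,"claw":0}]'
```

```text
clock: 5.55
position: [0.5221, -0.0496, 0.1508]
ee_rot: [3.119, -0.378, -0.002]
force: [-0.4, 0.4, -0.6]
width: 0.107
```

```bash
python3 -m handwheel '[{"tx":0,"ty":0,"tz":0.6,"wx":0,"wy":0,"wz":0,"claw":0},{"tx":0,"ty":0,"tz":1.3,"wx":0,"wy":0,"wz":0,"claw":0},{"tx":0,"ty":0,"tz":2,"wx":0,"wy":0,"wz":0,"claw":0},{"tx":0,"ty":0,"tz":2.7,"wx":0,"wy":0,"wz":0,"claw":0},{"tx":0,"ty":0,"tz":3.4,"wx":0,"wy":0,"wz":0,"claw":0},{"tx":0,"ty":0,"tz":4,"wx":0,"wy":0,"wz":0,"claw":0},{"tx":0,"ty":0,"tz":4,"wx":0,"wy":0,"wz":0,"claw":0}]'
```

```text
clock: 6.13
position: [0.522, -0.0496, 0.1102]
ee_rot: [3.119, -0.377, -0.003]
force: [-1.5, 1.3, -1.3]
width: 0.108
```

Free so far, and about 4 mm remains to the shoulder. I'll continue slowly until contact.

```bash
python3 -m handwheel '[{"tx":0,"ty":0,"tz":0.15,"wx":0,"wy":0,"wz":0,"claw":0},{"tx":0,"ty":0,"tz":0.3,"wx":0,"wy":0,"wz":0,"claw":0},{"tx":0,"ty":0,"tz":0.4,"wx":0,"wy":0,"wz":0,"claw":0},{"tx":0,"ty":0,"tz":0.45,"wx":0,"wy":0,"wz":0,"claw":0},{"tx":0,"ty":0,"tz":0.45,"wx":0,"wy":0,"wz":0,"claw":0},{"tx":0,"ty":0,"tz":0.45,"wx":0,"wy":0,"wz":0,"claw":0}]'
```

```text
clock: 6.63
position: [0.5222, -0.0494, 0.1072]
ee_rot: [-3.119, 0.378, 0.001]
force: [-4.7, 2.1, -0.3]
width: 0.11
```

Run:
```python
from h import *
s=sensors.observe(); print(s["clock"],s["position"],s["force"],s["ft_torque"])
im,d=vision.get_image("scene"); cv2.imwrite("pics/s6c.png",cv2.resize(im[180:270,260:340],None,fx=6.5,fy=6.5,interpolation=cv2.INTER_CUBIC))
s=sensors.observe(); print(s["clock"],s["position"],s["force"],s["ft_torque"])
```

```text
6.6333 [ 0.52220561 -0.04943829  0.10717377] [-4.74097162  2.13812372 -0.33693951] [0.60029251 1.15591669 0.0088122 ]
6.6833 [ 0.52219282 -0.04944426  0.10716977] [-4.61091664  2.39248239  1.11687854] [0.59661779 1.15643088 0.03563858]
```

View pics/s6c.png

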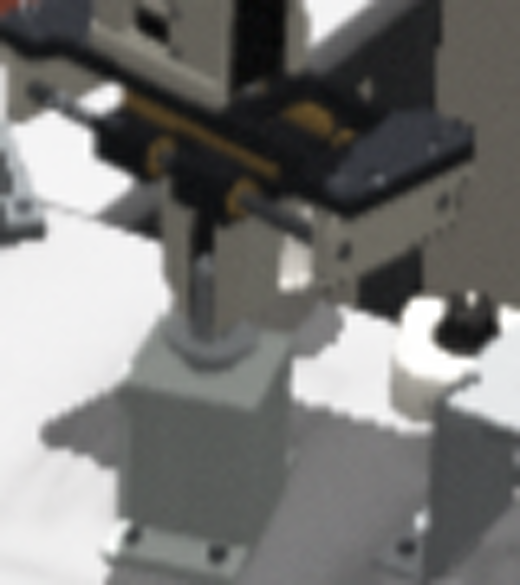

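The hub is nearly on the block, with a 5 N sideways load along tool -x. I'll ease back 1.5 mm and press down lightly.

```bash
python3 -m handwheel '[{"tx":-0.15,"ty":0,"tz":0,"wx":0,"wy":0,"wz":0,"claw":0},{"tx":-0.15,"ty":0,"tz":0.1,"wx":0,"wy":0,"wz":0,"claw":0},{"tx":-0.15,"ty":0,"tz":0.2,"wx":0,"wy":0,"wz":0,"claw":0},{"tx":-0.15,"ty":0,"tz":0.2,"wx":0,"wy":0,"wz":0,"claw":0}]'
```

```text
clock: 7.02
position: [0.5219, -0.0494, 0.1055]
ee_rot: [3.119, -0.378, 0.002]
force: [-0.4, 0.3, -0.0]
width: 0.104
```

```bash
python3 -m handwheel '[{"tx":0,"ty":0,"tz":0.05,"wx":0,"wy":0,"wz":0,"claw":0},{"tx":0,"ty":0,"tz":0.1,"wx":0,"wy":0,"wz":0,"claw":0},{"tx":0,"ty":0,"tz":0.15,"wx":0,"wy":0,"wz":0,"claw":0},{"tx":0,"ty":0,"tz":0.15,"wx":0,"wy":0,"wz":0,"claw":0},{"tx":0,"ty":0,"tz":0.15,"wx":0,"wy":0,"wz":0,"claw":0}]'
```

```text
clock: 7.43
position: [0.522, -0.0494, 0.1054]
ee_rot: [3.119, -0.378, 0.004]
force: [-5.4, -0.1, 19.2]
width: 0.106
```

Contact: 19 N upward at TCP z 0.1054, against 0.1056 expected, so the shoulder is on the block. I'll relax the push, hold half a second and check by picture.

```bash
python3 -m handwheel '[{"tx":-0.05,"ty":0,"tz":-0.1,"wx":0,"wy":0,"wz":0,"claw":0},{"tx":-0.05,"ty":0,"tz":-0.1,"wx":0,"wy":0,"wz":0,"claw":0},{"tx":-0.05,"ty":0,"tz":-0.1,"wx":0,"wy":0,"wz":0,"claw":0},{"tx":-0.05,"ty":0,"tz":-0.1,"wx":0,"wy":0,"wz":0,"claw":0}]'
python3 - <<'E'
from h import *
s=sensors.observe(); print(s["clock"],s["position"],s["force"],s["ft_torque"])
im,d=vision.get_image("scene"); cv2.imwrite("pics/scene7.png",im); np.save("pics/scene7d.npy",d); cv2.imwrite("pics/s7c.png",cv2.resize(im[180:270,260:340],None,fx=6.5,fy=6.5,interpolation=cv2.INTER_CUBIC))
cv2.imwrite("pics/s7cam.png",cv2.resize(im[90:220,200:290],None,fx=4.5,fy=4.5,interpolation=cv2.INTER_CUBIC))
im=cv2.imread("pics/top0.png"); cv2.imwrite("pics/t0cam.png",cv2.resize(im[110:180,170:240],None,fx=8,fy=8,interpolation=cv2.INTER_CUBIC))
E
```

```text
clock: 7.77
position: [0.5214, -0.0493, 0.1054]
ee_rot: [3.119, -0.378, 0.003]
force: [-3.3, -0.2, 8.9]
width: 0.103
7.7667 [ 0.52143293 -0.04934457  0.10543786] [-3.28586553 -0.20223142  8.91034092] [ 0.00412449  0.57411679 -0.00145301]
```

View pics/s7c.png

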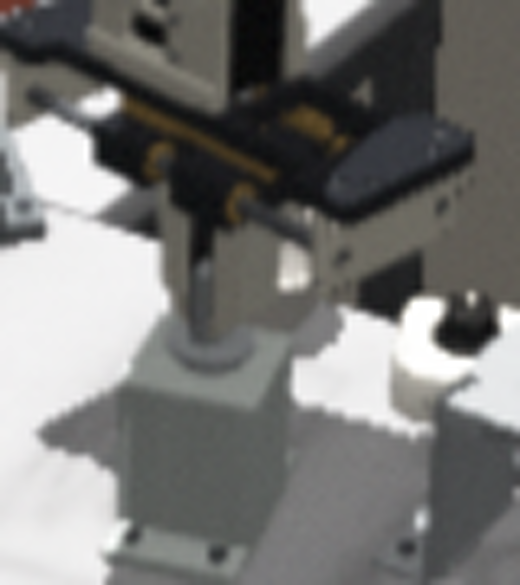

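View pics/s7cam.png

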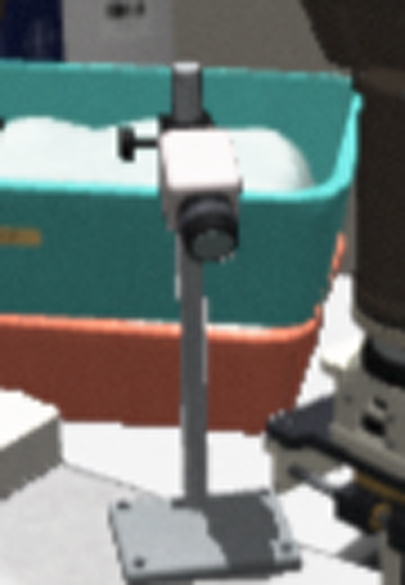

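View pics/t0cam.png

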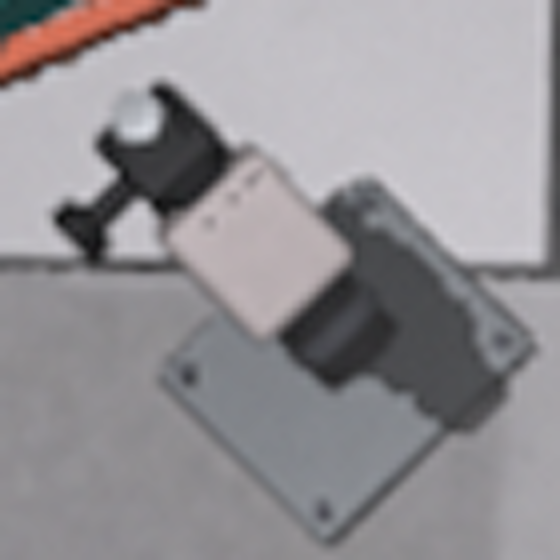

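The collar sits flush on the block at crop (210,350), and 8.9 N still presses the shoulder down, so it is home. In the other crops the camera head looks down toward -x,-y, with the lens front at scene crop (213,243). Now I'll draw the obturator out, straight up.

```bash
python3 -m handwheel '[{"tx":0,"ty":0,"tz":-0.5,"wx":0,"wy":0,"wz":0,"claw":0},{"tx":0,"ty":0,"tz":-1.5,"wx":0,"wy":0,"wz":0,"claw":0},{"tx":0,"ty":0,"tz":-3,"wx":0,"wy":0,"wz":0,"claw":0},{"tx":0,"ty":0,"tz":-4.5,"wx":0,"wy":0,"wz":0,"claw":0},{"tx":0,"ty":0,"tz":-6,"wx":0,"wy":0,"wz":0,"claw":0},{"tx":0,"ty":0,"tz":-8,"wx":0,"wy":0,"wz":0,"claw":0},{"tx":0,"ty":0,"tz":-10,"wx":0,"wy":0,"wz":0,"claw":0},{"tx":0,"ty":0,"tz":-12.5,"wx":0,"wy":0,"wz":0,"claw":0},{"tx":0,"ty":0,"tz":-15,"wx":0,"wy":0,"wz":0,"claw":0},{"tx":0,"ty":0,"tz":-17,"wx":0,"wy":0,"wz":0,"claw":0},{"tx":0,"ty":0,"tz":-17,"wx":0,"wy":0,"wz":0,"claw":0}]'
python3 - <<'E'
from h import *
s=sensors.observe(); print(s["clock"],s["joints"],s["position"])
K,T=campose("wrist",s); im,d=vision.get_image("wrist"); cv2.imwrite("pics/w8.png",im); np.save("pics/w8d.npy",d); np.save("pics/w8T.npy",T)
im,d=vision.get_image("scene"); cv2.imwrite("pics/scene8.png",im); np.save("pics/scene8d.npy",d)
E
```

```text
clock: 8.73
position: [0.5227, -0.0491, 0.2796]
ee_rot: [-3.118, 0.378, -0.012]
force: [0.8, 0.8, -0.3]
width: 0.108
8.7333 [ 0.11443788  0.24531519 -0.15237352  1.75358093  0.0411275   1.13840276
 -1.86227134] [ 0.52269598 -0.04910599  0.27962592]
```

View pics/w8.png

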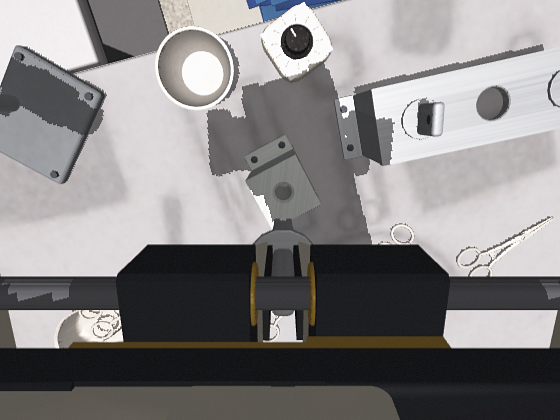

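View pics/scene8.png

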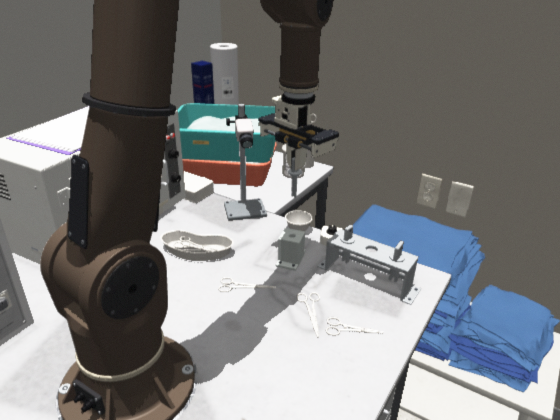

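The obturator is out of the gauge: in the wrist view the bore at (284,191) is free, and in the scene the shaft hangs at (294,185). Next I'll fit the camera head from the depth clouds.

Run:
```python
from h import *
im=cv2.imread("pics/top0.png"); P=np.load("pics/topP.npy")
hsv=cv2.cvtColor(im,cv2.COLOR_BGR2GRAY)
# top face: bright pixels in head area with z>.25
m=np.zeros(P.shape[:2],bool); m[125:156,188:218]=1; m&=(P[...,2]>.24)&(P[...,2]<.33)&(hsv>130)
q=P[m]; c=q.mean(0); 
for _ in range(3):
    w=np.linalg.svd(q-q.mean(0))[2]; n=w[2]*np.sign(w[2][2]); r=(q-q.mean(0))@n; q=q[abs(r)<.004]
print(len(q),"face centre",q.mean(0).round(4),"n",n.round(3),"tilt",np.degrees(np.arccos(n[2])).round(1),"az of n",np.degrees(np.arctan2(n[1],n[0])).round(1),"resid",r.std())
# in-plane rectangle
for psi0 in [np.arctan2(n[1],n[0])]:
    e2=np.array([-np.sin(psi0),np.cos(psi0),0]); e1=np.cross(e2,n)
    uv=np.stack([(q-q.mean(0))@e1,(q-q.mean(0))@e2],1).astype(np.float32)
    rc=cv2.minAreaRect(uv); print("rect",rc)
rc=cv2.minAreaRect(q[:,:2].astype(np.float32)); print("horizontal rect",rc)
# base plate
b=np.zeros_like(m); b[130:180,188:240]=1; b&=(P[...,2]>.006)&(P[...,2]<.03)
print("plate",cv2.minAreaRect(P[b][:,:2].astype(np.float32)),np.median(P[b][:,2]))
# barrel: dark points
k=np.zeros_like(m); k[140:165,200:225]=1; k&=(P[...,2]>.2)&(P[...,2]<.3)&(hsv<110)
print("barrel",k.sum(),P[k].mean(0),P[k].min(0),P[k].max(0))
# scene
K,T=campose("scene"); d=np.load("pics/scene8d.npy"); S=cloud(d,K,T); im2=cv2.imread("pics/scene8.png"); g=cv2.cvtColor(im2,cv2.COLOR_BGR2GRAY)
for u,v in [(247,144),(246,144),(248,145)]: print("lens ray",onplane(u,v,K,T,.245), S[v,u])
print(nets.cut_out("camera_head","scene")[0]["uv"])
```

```text
242 face centre [0.6412 0.1852 0.2878] n [-0.294 -0.283  0.913] tilt 24.1 az of n -136.1 resid 0.0018751944291263325
rect ((0.0011203605681657791, 0.0006701797246932983), (0.04730992019176483, 0.04378500580787659), 2.1801576614379883)
horizontal rect ((0.641315758228302, 0.1843661516904831), (0.04262338578701019, 0.0438111238181591), 46.349700927734375)
plate ((0.6524463295936584, 0.19550682604312897), (0.16940318048000336, 0.15871530771255493), 87.146728515625) 0.013728751682134832
barrel 136 [0.61776059 0.16018611 0.26403785] [0.60076899 0.14304795 0.24929806] [0.64324257 0.18058434 0.27928209]
lens ray [0.60938992 0.15695503 0.245     ] [0.61004956 0.15743631 0.24466304]
lens ray [0.60782747 0.1591886  0.245     ] [0.60859232 0.15974928 0.24460868]
lens ray [0.60521989 0.15061092 0.245     ] [0.61431333 0.157215   0.2403351 ]
[246.9, 133.5]
```

The fit gives a face normal tilted 24° (should be 25°) at azimuth -136° (edges -134°), so I take the camera azimuth as -135°. The lens centre is about (0.6105,0.1565,0.245). Its depth reading of 0.2447 agrees with the given 0.245. The focus is then (0.546,0.092,0.203). I'll compute the approach pose.

```bash
cat >> h.py <<'E'
def target(lens=(.6105,.1565,.245),az=-135.,off=-.003,L=.0826):
    a=np.radians(az);t=np.radians(25)
    d=np.array([np.cos(t)*np.cos(a),np.cos(t)*np.sin(a),-np.sin(t)]); n=np.array([np.sin(t)*np.cos(a),np.sin(t)*np.sin(a),np.cos(t)])
    f=np.array(lens)+.1*d; x=-d; z=-n; y=np.cross(z,x)
    Rt=R.from_matrix(np.stack([x,y,z],1)); return Rt,f-off*x-L*z,f
E
python3 - <<'E'
from h import *
Rt,p,f=target(); print(Rt.as_matrix().round(3),p.round(4),f.round(4))
s=sensors.observe(); print(s["position"])
move(Rt,[.50,.01,.30]); move(Rt,p)
E
```

```text
[[ 0.641  0.707  0.299]
 [ 0.641 -0.707  0.299]
 [ 0.423  0.    -0.906]] [0.5237 0.0697 0.2789] [0.5464 0.0924 0.2027]
[ 0.52032781 -0.04914422  0.27459229]
shift cm [-3.39 -5.26 -2.54] turn deg [ 12.83  22.76 -57.84] angle 63.5
shift cm [ -2.51 -11.62  -0.43] turn deg [ 12.83  22.76 -57.84] angle 63.5
```

```bash
python3 -m handwheel '[{"tx":-0.3,"ty":-0.4,"tz":-0.2,"wx":0.6,"wy":1.1,"wz":-2.8,"claw":0},{"tx":-0.6,"ty":-0.9,"tz":-0.4,"wx":1.7,"wy":3,"wz":-7.6,"claw":0},{"tx":-0.9,"ty":-1.5,"tz":-0.7,"wx":2.9,"wy":5.1,"wz":-13,"claw":0},{"tx":-1.3,"ty":-2,"tz":-1,"wx":4.1,"wy":7.2,"wz":-18.4,"claw":0},{"tx":-1.6,"ty":-2.5,"tz":-1.2,"wx":5.3,"wy":9.4,"wz":-23.8,"claw":0},{"tx":-2,"ty":-3,"tz":-1.5,"wx":6.5,"wy":11.5,"wz":-29.2,"claw":0},{"tx":-2.3,"ty":-3.5,"tz":-1.7,"wx":7.7,"wy":13.6,"wz":-34.6,"claw":0},{"tx":-2.6,"ty":-4,"tz":-2,"wx":8.9,"wy":15.8,"wz":-40.1,"claw":0},{"tx":-3,"ty":-4.6,"tz":-2.2,"wx":10.1,"wy":17.9,"wz":-45.5,"claw":0},{"tx":-3.2,"ty":-5,"tz":-2.4,"wx":11.3,"wy":20,"wz":-50.9,"claw":0},{"tx":-3.4,"ty":-5.3,"tz":-2.5,"wx":12.3,"wy":21.8,"wz":-55.4,"claw":0},{"tx":-3.4,"ty":-5.3,"tz":-2.5,"wx":12.8,"wy":22.8,"wz":-57.8,"claw":0}]'
python3 - <<'E'
from h import *
s=sensors.observe(); print(s["clock"],s["joints"],s["position"])
im,d=vision.get_image("scene"); cv2.imwrite("pics/scene9.png",im); np.save("pics/scene9d.npy",d)
cv2.imwrite("pics/s9c.png",cv2.resize(im[70:240,200:360],None,fx=3.5,fy=3.5,interpolation=cv2.INTER_CUBIC))
s=sensors.observe()
K,T=campose("wrist",s); im,d=vision.get_image("wrist"); cv2.imwrite("pics/w9.png",im); np.save("pics/w9d.npy",d); np.save("pics/w9T.npy",T)
Rt,p,f=target(); move(Rt,p)
E
```

```text
clock: 9.88
position: [0.499, 0.0106, 0.2984]
ee_rot: [-2.69, -1.12, -0.597]
force: [0.5, -0.0, -1.3]
width: 0.106
9.8833 [ 0.38271419  0.06749129 -0.28773514  2.0104285  -0.43400117  0.82910173
 -0.42611595] [0.49896426 0.01059881 0.29841884]
shift cm [ 4.6  -2.52  4.27] turn deg [-0.04  0.06 -0.13] angle 0.2
```

View pics/s9c.png

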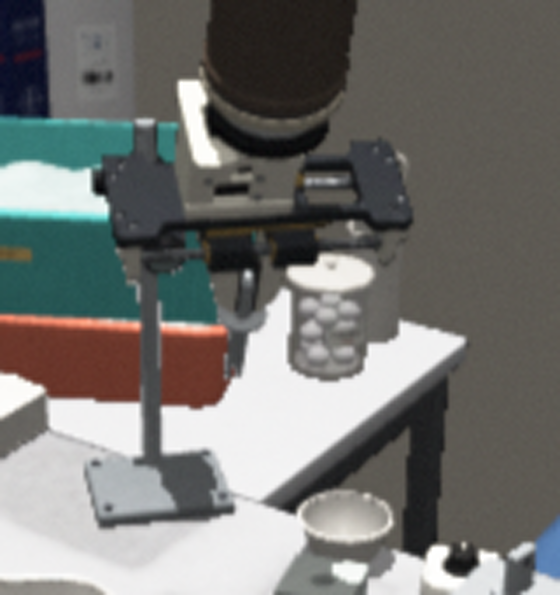

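View pics/w9.png

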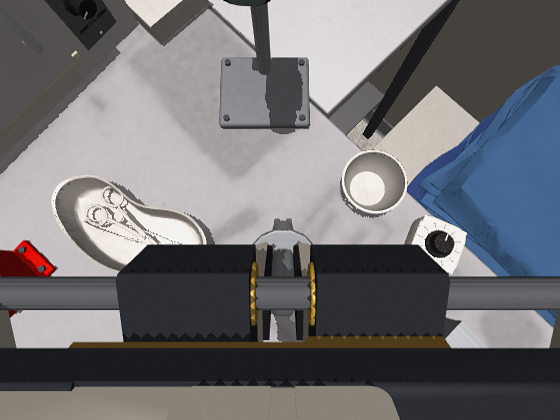

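In the wrist view the stand's base plate at (265,92) has edges parallel to the image, so the -135° azimuth is right within about 1°. The obturator tip is at scene crop (232,375), clear of everything. Now the final approach.

```bash
python3 -m handwheel '[{"tx":0.4,"ty":-0.2,"tz":0.4,"wx":0,"wy":0,"wz":0,"claw":0},{"tx":1.1,"ty":-0.6,"tz":1,"wx":0,"wy":0,"wz":0,"claw":0},{"tx":1.9,"ty":-1,"tz":1.8,"wx":0,"wy":0,"wz":0,"claw":0},{"tx":2.7,"ty":-1.5,"tz":2.5,"wx":0,"wy":0,"wz":0,"claw":0},{"tx":3.5,"ty":-1.9,"tz":3.3,"wx":0,"wy":0,"wz":0,"claw":0},{"tx":4.2,"ty":-2.3,"tz":3.9,"wx":0,"wy":0,"wz":0,"claw":0},{"tx":4.6,"ty":-2.5,"tz":4.3,"wx":0,"wy":0,"wz":0,"claw":0},{"tx":4.6,"ty":-2.5,"tz":4.3,"wx":0,"wy":0,"wz":0,"claw":0},{"tx":4.6,"ty":-2.5,"tz":4.3,"wx":0,"wy":0,"wz":0,"claw":0},{"tx":4.6,"ty":-2.5,"tz":4.3,"wx":0,"wy":0,"wz":0,"claw":0}]'
python3 - <<'E'
from h import *
s=sensors.observe(); print(s["clock"],s["joints"],s["position"])
for n in ["scene","top","wrist"]:
    im,d=vision.get_image(n); cv2.imwrite(f"pics/{n}10.png",im); np.save(f"pics/{n}10d.npy",d)
    c={"scene":im[90:220,210:340],"top":im[100:230,170:300],"wrist":im[0:345,150:420]}[n]; k=4 if n!="wrist" else 1.7
    cv2.imwrite(f"pics/{n}10c.png",cv2.resize(c,None,fx=k,fy=k,interpolation=cv2.INTER_CUBIC))
s=sensors.observe(); print(s["position"],s["dq"])
Rt,p,f=target(); move(Rt,p)
E
```

```text
clock: 10.82
position: [0.5249, 0.0701, 0.2801]
ee_rot: [-2.695, -1.114, -0.598]
force: [-0.0, 0.5, -2.3]
width: 0.108
10.8167 [ 0.27402318  0.11739444 -0.34377117  2.00639404 -0.37254219  0.72473101
 -0.60445747] [0.52489085 0.07010223 0.28009691]
[0.52499028 0.06986069 0.2803366 ] [ 0.00282678 -0.00025473 -0.00491404 -0.00051309 -0.00072541 -0.00108861
 -0.00051209]
shift cm [-0.16 -0.08  0.09] turn deg [ 0.09 -0.03 -0.08] angle 0.1
```

View pics/scene10c.png

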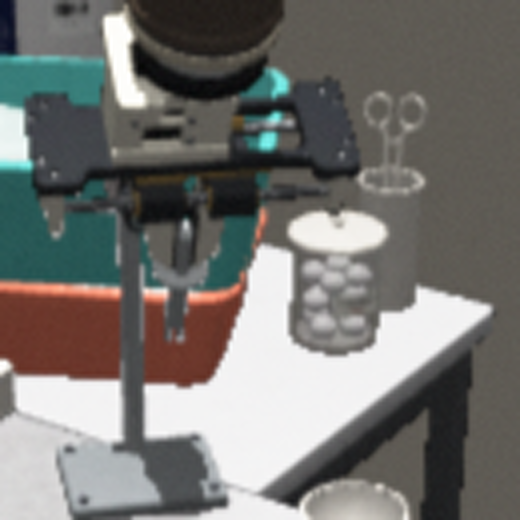

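View pics/top10c.png

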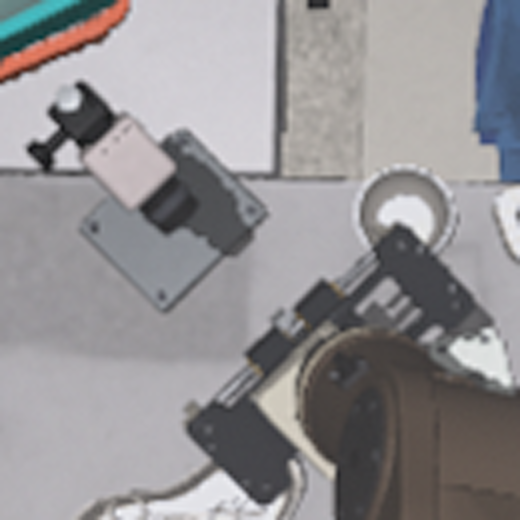

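View pics/wrist10c.png

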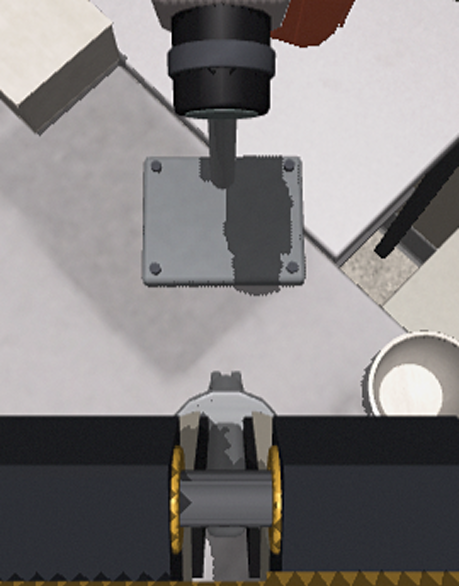

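The wrist crop shows the lens barrel front at (222,112) straight ahead of the prongs at (226,378). I'll measure the barrel in tool axes to check independently.

Run:
```python
from h import *
m=vision.camera_model("wrist");K=m["K"];H=m["hand_eye"]
im=cv2.imread("pics/wrist10.png");d=np.load("pics/wrist10d.npy");P=cloud(d,K,H);g=cv2.cvtColor(im,cv2.COLOR_BGR2GRAY)
k=np.zeros(d.shape,bool);k[0:72,245:315]=1;k&=(P[...,0]<.2)&(P[...,2]<.12)
q=P[k];print(len(q),np.percentile(q,[1,50,99],axis=0).round(4))
for x0 in np.arange(.085,.15,.006):
    a=q[(q[:,0]>x0)&(q[:,0]<x0+.006)]
    if len(a)>5: print(round(x0,3),len(a),"y",a[:,1].min().round(4),a[:,1].max().round(4),"mid",((a[:,1].min()+a[:,1].max())/2).round(4),"ztop",np.percentile(a[:,2],3).round(4))
# obturator shaft in wrist: prong pixels
k=np.zeros(d.shape,bool);k[215:236,270:296]=1;q=P[k&(P[...,2]<.12)];print("prong/collar",len(q),q.min(0).round(4),q.max(0).round(4))
for v in range(216,236,2): print(v,P[v,276:292:4].round(4).tolist())
```

```text
4257 [[ 0.0967 -0.0203  0.0662]
 [ 0.1129 -0.0018  0.0702]
 [ 0.128   0.0162  0.0933]]
0.091 198 y -0.0146 0.0106 mid -0.002 ztop 0.0718
0.097 724 y -0.0183 0.0145 mid -0.0019 ztop 0.0677
0.103 675 y -0.0186 0.0144 mid -0.0021 ztop 0.0674
0.109 801 y -0.0202 0.0161 mid -0.0021 ztop 0.0662
0.115 672 y -0.0204 0.0161 mid -0.0022 ztop 0.0668
0.121 766 y -0.0205 0.016 mid -0.0022 ztop 0.0674
0.127 421 y -0.0233 0.0189 mid -0.0022 ztop 0.0663
prong/collar 364 [-0.0008 -0.0071  0.0204] [0.0161 0.0062 0.0917]
216 [[-0.0532, -0.0084, 0.2855], [-0.053, -0.0034, 0.2847], [-0.0529, 0.0016, 0.2843], [-0.0531, 0.0066, 0.2851]]
218 [[0.0017, -0.0048, 0.0901], [-0.0553, -0.0034, 0.2837], [-0.0553, 0.0016, 0.2836], [0.0017, 0.0034, 0.09]]
220 [[0.0016, -0.0047, 0.0855], [-0.0578, -0.0034, 0.2835], [0.0048, 0.0006, 0.0748], [0.0017, 0.0033, 0.0851]]
222 [[0.0034, -0.0045, 0.0751], [0.0043, -0.002, 0.0724], [0.0048, 0.0005, 0.0706], [0.0042, 0.0031, 0.0725]]
224 [[0.0037, -0.0044, 0.0699], [0.0046, -0.0019, 0.067], [0.0046, 0.0005, 0.067], [0.0042, 0.003, 0.0683]]
226 [[0.0037, -0.0044, 0.0658], [0.0047, -0.0019, 0.0627], [0.0049, 0.0005, 0.0619], [0.0044, 0.0029, 0.0636]]
228 [[0.0157, -0.0036, 0.0249], [0.0159, -0.0016, 0.0242], [0.0161, 0.0003, 0.0237], [0.016, 0.0023, 0.024]]
230 [[0.0156, -0.0036, 0.022], [0.0156, -0.0016, 0.022], [0.0156, 0.0003, 0.0222], [0.0154, 0.0023, 0.0227]]
232 [[0.0146, -0.0036, 0.0221], [0.0151, -0.0016, 0.0206], [0.0148, 0.0003, 0.0214], [0.0148, 0.0022, 0.0215]]
234 [[0.0141, -0.0035, 0.0204], [0.0139, -0.0016, 0.021], [0.0139, 0.0003, 0.021], [0.0132, 0.0023, 0.0231]]
```

In tool axes the tip middle is at (-2, -0.5, 83) mm and the lens front at about (96, -2, 84) mm. That makes the distance about 98 mm, with sideways error under 2 mm. The barrel midline is constant along x, so the turn is right. I'll make one small trim, let it settle and do the last checks.

```bash
python3 -m handwheel '[{"tx":-0.1,"ty":-0.1,"tz":0.1,"wx":0,"wy":0,"wz":0,"claw":0},{"tx":-0.15,"ty":-0.15,"tz":0.1,"wx":0,"wy":0,"wz":0,"claw":0},{"tx":-0.15,"ty":-0.15,"tz":0.1,"wx":0,"wy":0,"wz":0,"claw":0},{"tx":-0.15,"ty":-0.15,"tz":0.1,"wx":0,"wy":0,"wz":0,"claw":0},{"tx":-0.15,"ty":-0.15,"tz":0.1,"wx":0,"wy":0,"wz":0,"claw":0},{"tx":-0.15,"ty":-0.15,"tz":0.1,"wx":0,"wy":0,"wz":0,"claw":0},{"tx":-0.15,"ty":-0.15,"tz":0.1,"wx":0,"wy":0,"wz":0,"claw":0},{"tx":-0.15,"ty":-0.15,"tz":0.1,"wx":0,"wy":0,"wz":0,"claw":0}]'
python3 - <<'E'
from h import *
im,d=vision.get_image("top"); cv2.imwrite("pics/top11.png",im)
s=sensors.observe(); print(s["clock"],s["position"],abs(s["dq"]).max(),s["force"],s["width"])
K,T=campose("top"); P=cloud(d,K,T)
for nme,(u0,u1) in {"medium":(324,345),"thick":(366,388)}.items():
    m=np.zeros(d.shape,bool); m[170:200,u0:u1]=1; m&=(P[...,2]>.122)&(P[...,2]<.14); print(nme,P[m].mean(0).round(4) if m.any() else None)
Rt,p,f=target(); move(Rt,p)
E
```

```text
clock: 11.63
position: [0.5233, 0.0709, 0.2787]
ee_rot: [-2.694, -1.115, -0.598]
force: [-0.6, 0.1, -0.7]
width: 0.11
11.6833 [0.52327742 0.07086098 0.27866623] 0.0010708755189939277 [ 0.24692854 -0.46936321 -0.92033604] 0.10126372457881659
medium [ 0.5574 -0.188   0.129 ]
thick [ 0.553  -0.3177  0.1285]
shift cm [-0.04  0.11 -0.04] turn deg [ 0.05 -0.03 -0.02] angle 0.1
```

View pics/top11.png

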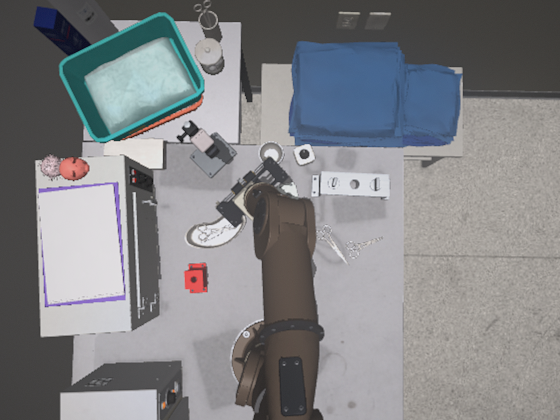

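The top view shows medium (334,183) and thick (377,184) still in the rack and the middle hole empty. The gallipot (271,154), timer (304,154), dish (216,232) and the visible scissors are where they were. The arm is still and the grip is holding, so I'm handing in.

```bash
python3 -c "
from cell import arm,sensors
print(arm.sign_off()); s=sensors.observe(); print(s['clock'],s['position'],s['width'])"
```

```text
the job is handed in; nothing more can be done
None
the job is handed in; nothing more can be done
```

I handed the job in at about 11.7 s, with the slim obturator held still in front of the inspection camera. The sign-off reports no verdict, so what follows rests on my own checks.

**What I did**
- I took the middle obturator from the rack. Its tab measured 18 x 10 mm, against 26 and 38 mm broad for the other two.
- I lowered it into the bare aluminium gauge until the shoulder took 9–19 N at the expected height, held it there and drew it straight out.
- I then brought it to the camera's focus.

**Last checks**
- **Position:** before a 2 mm trim, the wrist camera put the tip about 98 mm from the lens and less than 2 mm off its axis.
- **After the trim:** the arm was within about 1.2 mm and 0.1° of the planned pose and not moving, with the grip at the tab's thickness. I did not measure the tip against the lens again.
- **Other things:** the two other obturators read within about 2 mm of their starting places. The gallipot, timer, dish and visible scissors looked unmoved in the top view. The arm hides part of the scissors area there.

**What disagreed**
- The rack notes say the tabs' broad way runs roughly along the row. All three actually stood across it, so I gripped by the measured direction.
- There was a 5 N sideways load in the bore just before seating, which a 1.5 mm shift removed.
- My position estimates differed between cameras by 2 to 4 mm.

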